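Put the plant marker away in its shuttered keeper

ROBOT

A 6-joint arm with a two-finger parallel gripper is mounted at the origin on the work surface. World frame = base frame: x ahead of the robot, y to its left, z up, the work surface at z = 0. Lengths are in m, angles in rad, forces in N, time in s.
With the tool pointing down it reaches from about 0.375 to 0.925 m from the base axis. Payload 5.7 kg.
Tool frame: the origin (TCP) lies at the very end of the fingers, on their centre line; the grasp point (between the pads) lies 19 mm behind it; z points along the fingers, y is the line along which they close (so a half turn about z gives the same grasp; the last joint's range is limited). The gripper opens to 88 mm and grips with 3 to 60 N. Pads are 20 mm wide; open, the fingers measure 115 mm over their backs; the gripper's body (75 mm by 178 mm) begins 61 mm behind the grasp point.
Start: joints at [1.202, 0.359, 1.51, -0, 1.272, -0.115], TCP at [0.151, 0.581, 0.223] pointing down, gripper open.
Joint ranges: [-2.97, 2.97], [-1.01, 2.36], [0.21, 2.38], [-0.96, 4.11], [0.2, 2.71], [-2.98, 2.98]. Speed limits (rad/s): [2.39, 2.39, 3.14, 3.14, 3.14, 3.14].

INTERFACE

Orientations are given as a unit quaternion [x, y, z, w].
In Python, from workcell import * gives the robot as it stands.
- The arm moves only by the shell command python3 -m inch 'ROWS' [FORCE]. ROWS is JSON, a list of rows, each an object with "slide": the shift along the world's x, y, z in cm, a list of three; "twist": the turn, a rotation vector about the world's x, y, z in rad, a list of three; "hand": the closure, from 0 (fully open) to 1 (shut). A call has 1 to 12 rows; each row is the pose to reach, as a shift and turn from the pose commanded when the call began; what a row does not reach only later rows make up. A row lasts 1/10 s, in which the tool goes at most 50 mm and 8.59 degrees, less where a joint would pass 70% of its speed; a pose out of reach is approached as far as the arm can. A call with a gripper value outside its range is refused whole. The fingers move at their own pace and stop on an object; FORCE is the grip in N (left out, the last holds). Time passes only in rows, so rows that repeat a pose let the fingers close. It gives the time, the measured TCP pose, the force, the opening and the grip force at its end, in the units of the state.
- state(): the state, without advancing time (a new reading comes with each control period).
- read_camera(name): name is "side" or "top" or "wrist"; returns (picture, depth): 384x512x3 uint8, red, green, blue; 384x512 float32, m along the optical axis (not along the pixel's ray), 0 where there is no reading.
- camera_params(name): a dict with "K" (3x3 intrinsics, pixels), "extrinsics" (4x4, takes a point from camera to world coordinates). Camera axes: x right, y down, z forward; pixel columns grow to the right and rows downward; lengths in m; the calibration is good to about 2 mm. A picture is of the moment at which its call begins: read the wrist's pose just before it. camera_params takes no time and is no camera call; for the wrist camera it gives the pose at the moment of the call.
- hand_in(): hands the job in; it is judged then, once.
The state is a dict: "clock": time; "q": joint angles; "qd": joint speeds; "joint_efforts": joint torques, N m; "eef_pos": TCP position; "eef_rot": TCP orientation; "wrist_force": force on the tool from outside, world axes, zero at the start; "moment": the same for the moment, N m; "opening": opening from 0.0 (shut) to 1.0 (fully open); "finger_force": force on a finger pad.
Only numpy, scipy, OpenCV 4.12 (cv2) and the standard library are available. Lean on these libraries where they do the work, as an engineer would, in place of code of your own. Each camera call takes 0.05 s, during which the arm holds its last target. There are 200 camera calls.

TASK

Put the wooden plant marker away. First slide the keeper's steel shutter by its green knob until its window is centred over the slot (the white lines on the rails mark the slot). Then take the marker out of the little stainless stand and lower it gently, without letting it drop, foot first through the window into the slot until it stands fully home, and let go; leave the shutter window centred, and do not shift or tip the vases, the watering can, the mist sprayer or the glass pots.

Things in the scene. Friction and masses are not known exactly. Their poses are not given: they have to be found in the camera images.
- keeper: Fixed dark wooden block 80 (x) x 200 (y) x 60 mm (z), origin at its underside's centre; side of the table, place and yaw vary. Mid-top is a blind upright slot, 32 mm along x, 11.5 mm along y, 45 mm deep, at first under the shutter. Rails 9 mm wide run along y on both long edges, up to z = 68 mm; a white line across each at y = 0 marks the slot.
- slot_mouth (a point): Centre of the slot's mouth on the block's top (keeper frame 0, 0, 60 mm), under the shutter plate.
- slot_floor (a point): Centre of the slot's floor (keeper frame 0, 0, 15 mm); axes as the keeper's.
- shutter (a joint): Shutter position along its track, 0 to 0.080 m, growing towards the keeper's +y; the window is centred over the slot at 0.050. It moves with about 1.5 N and stays where it is left.
- shutter_window (a point): Centre of the shutter's window, on the top face of the plate (65 mm above the table). The shutter is a 4 mm steel plate that slides on the block between the rails, 58 mm along x; the window is 44 mm along x and 24 mm along y. The plate reaches 28 mm to -y and 68 mm to +y of the window's centre.
- shutter_knob (a point): Middle of the top of the green knob on the shutter, 95 mm above the table; the knob is 30 mm along x, 12 mm along y and 30 mm tall, its centre 45 mm to +y of the window's centre.
- stand: Small stainless stand with two tiers, fixed, 90 x 80 x 53 mm, origin at the centre of its underside; place and yaw vary, on the other side from the keeper. The base tier is 8 mm thick; the upper tier (top at 53 mm, 6 mm thick) has a cut-out 36 mm along x and 13 mm along y in which the marker stands on the base tier.
- marker: Flat wooden plant marker, upright, 155 mm tall, origin at the centre of its foot's underside, z up, x across its width, y through its thickness. Foot 20 mm wide up to z = 14 mm, blade 28 mm wide and 8 mm thick up to z = 105 mm, head 46 mm wide and 10 mm thick from z = 105 to 155 mm, red band at the head's lower edge. About 45 g. Either face may face either way.
- marker_head (a point): Point on the marker's head to grip, 137 mm above its foot (axes as the marker's).
- vase: Blue ceramic vase, 220 mm tall, up to 90 mm across, origin at the centre of its underside; stands between keeper and stand. Not to be disturbed.
- can: Green plastic watering can with a yellow spout cap, body 128 mm across, 185 mm tall over its handle; spout reaches 150 mm to its +x, handle 108 mm to -x; origin at the centre of its underside. Not to be disturbed.
- bud_vase: Small white ceramic bud vase, 130 mm tall, 52 mm across, origin at the centre of its underside. Not to be disturbed.
- mister: Blue plastic mist sprayer with a white head, 181 mm tall, 64 mm across, origin at the centre of its underside. Not to be disturbed.
- pot0: Small green glass pot, 60 mm across and 60 mm tall, origin at the centre of its underside. Not to be disturbed.
- pot1: Small green glass pot, 60 mm across and 60 mm tall, origin at the centre of its underside. Not to be disturbed.
- pot2: Small green glass pot, 60 mm across and 60 mm tall, origin at the centre of its underside. Not to be disturbed.
Things that resemble listed ones, but are neither listed nor needed, are in the scene too. Leave any blue look-alike of the marker alone.

How it is judged:
By the outcome, as a careful person would: the job done as asked, in the order asked, and still so for the second after the job is handed in, with the robot touching nothing.
It also fails if it takes over 61 s, if anything falls off the work surface, if the arm or the gripper's body presses on something with over 40 N, if the wrist force passes 120 N, or if a joint passes its speed limit or range.

## Working session

There is one attempt and no reset: what is moved stays moved. The work goes in short steps, Python scripts to look and compute and a shell command to move; the robot and the scene stay as the last step left them, time stands still between calls to the robot, and variables do not carry over. Pictures are saved under pics/ and viewed, at most 10 in all, crops included, and the job is handed in when it is done.

```bash
mkdir -p pics; ls; python3 - <<'E'
from workcell import *
import cv2,numpy as np
for n in ["top","side"]:
    p,d=read_camera(n); cv2.imwrite(f"pics/{n}0.png",p[:,:,::-1]); np.savez(f"{n}0.npz",p=p,d=d,**camera_params(n))
    c=camera_params(n); print(n,c["K"].round(1).tolist(),c["extrinsics"].round(3).tolist())
print(state())
E
```

```text
pics
top [[417.7, 0.0, 254.9], [0.0, 417.7, 186.9], [0.0, 0.0, 1.0]] [[-0.014, -0.981, 0.195, 0.288], [-1.0, 0.014, -0.002, 0.047], [-0.0, -0.195, -0.981, 1.552], [0.0, 0.0, 0.0, 1.0]]
side [[361.6, 0.0, 251.2], [0.0, 361.6, 187.4], [0.0, 0.0, 1.0]] [[0.931, -0.252, 0.264, 0.255], [-0.365, -0.617, 0.697, -0.793], [-0.013, -0.745, -0.666, 0.901], [0.0, 0.0, 0.0, 1.0]]
{'clock': 0.1, 'q': array([ 1.20194315e+00,  3.59401004e-01,  1.51131457e+00,  3.30268433e-06,
        1.27249619e+00, -1.15102081e-01]), 'qd': array([ 0.00133223, -0.0009084 , -0.00236742,  0.0005736 ,  0.00011633,
        0.00072762]), 'joint_efforts': array([ 7.21219876e-04, -5.16350734e+01, -2.71407491e+01,  6.76007755e-02,
        2.76234437e-02, -4.15445948e-05]), 'eef_pos': array([0.15040577, 0.58020587, 0.22191635]), 'eef_rot': array([ 1.26535869e-01,  9.91961702e-01, -7.85595342e-04, -1.95521132e-04]), 'wrist_force': array([-0.45480662, -0.37295271,  0.92883153]), 'moment': array([ 0.00037776, -0.0005815 , -0.04128822]), 'finger_force': 0.0, 'opening': 0.9982036250443552}
```

View pics/top0.png

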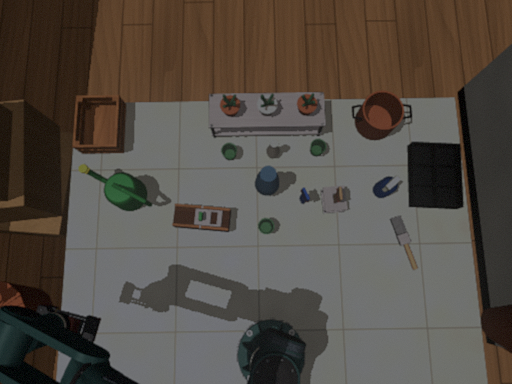

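View pics/side0.png

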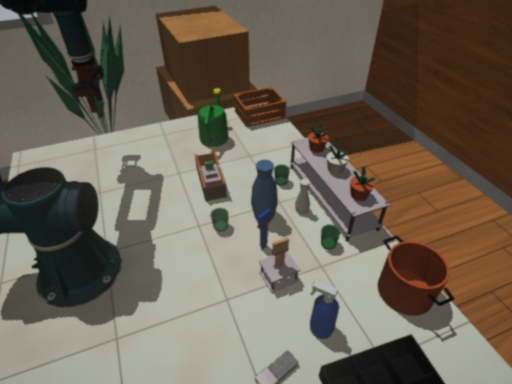

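The top view shows the keeper at about (202,217) and the stand with the marker at (335,198). The blue look-alike is at (305,196), the vase at (267,180) and the pots at (229,152), (317,148) and (266,226). The side view agrees. Next I'll zoom in.

```bash
cat > h.py <<'E'
import numpy as np,cv2
def ray(c,uv):
    E=c["extrinsics"]; r=E[:3,:3]@np.linalg.solve(c["K"],[uv[0],uv[1],1.]); return E[:3,3],r
def onz(c,uv,z):
    o,r=ray(c,uv); return o+r*(z-o[2])/r[2]
def proj(c,P):
    E=c["extrinsics"]; q=E[:3,:3].T@(np.asarray(P)-E[:3,3]); q=c["K"]@q; return q[:2]/q[2]
def cloud(c,d):
    v,u=np.mgrid[:384,:512]; X=np.stack([(u-c["K"][0,2])/c["K"][0,0]*d,(v-c["K"][1,2])/c["K"][1,1]*d,d],-1)
    return X@c["extrinsics"][:3,:3].T+c["extrinsics"][:3,3]
E
python3 - <<'E'
from h import *
t=np.load("top0.npz");s=np.load("side0.npz")
def crop(p,x,y,w,h): return cv2.resize(p[y:y+h,x:x+w,::-1],(400,300),interpolation=cv2.INTER_CUBIC)
im=np.vstack([np.hstack([crop(t["p"],165,190,80,60),crop(t["p"],290,165,80,60)]),np.hstack([crop(s["p"],170,145,80,60),crop(s["p"],240,205,100,75)])])
cv2.imwrite("pics/z0.png",im)
E
```

```text
(no output)
```

View pics/z0.png

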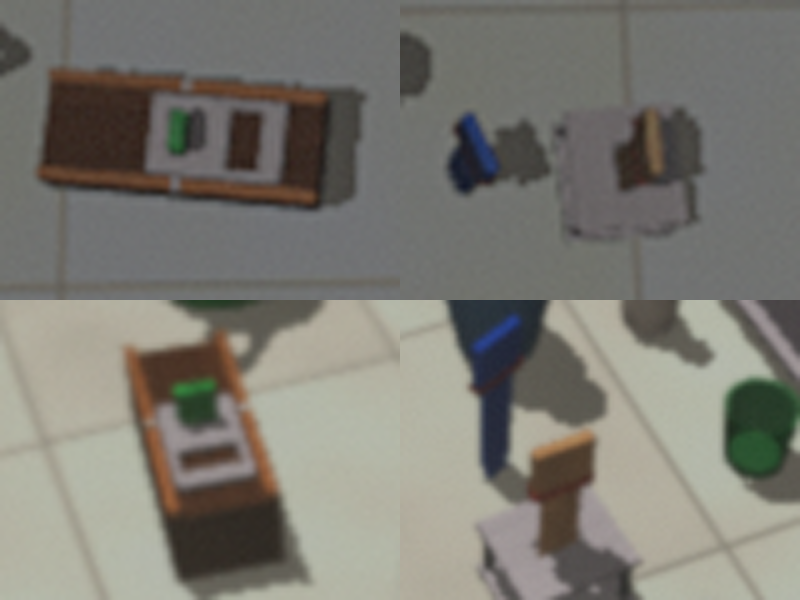

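The crops show the keeper's knob end pointing left (keeper +y ≈ world +y), with the window about 45 mm short of the white lines. The marker's head is at top-image (421–423,~193) crop scale, i.e. at about (420/5). I'll work out the coarse poses.

```bash
python3 - <<'E'
from h import *
from workcell import *
t=np.load("top0.npz");s=np.load("side0.npz")
T=lambda x,y,ox=165,oy=190,k=5:((x+.5)/k+ox-.5,(y+.5)/k+oy-.5)
for n,q in dict(c1=(52,70),c2=(330,95),c3=(318,207),c4=(40,180),l1=(187,84),l2=(175,184)).items(): print(n,onz(t,T(*q),.068).round(4))
print("win",onz(t,T(245,140),.064),"knob",onz(t,T(177,131),.095))
S=lambda x,y:(240+(x-400)/4,205+(y-300)/4)
z=.163
print("head top ends T",onz(t,T(648-400,110,290,165),z),onz(t,T(657-400,172,290,165),z))
print("head top ends S",onz(s,S(533,460),z),onz(s,S(592,436),z))
print("stand S corners",[onz(s,S(*q),.053).round(3).tolist() for q in [(478,526),(578,470),(638,562)]])
P=cloud(t,t["d"])
print("stand T",[onz(t,T(x-400,y,290,165),.053).round(3).tolist() for x,y in [(558,110),(690,108),(697,222),(570,235)]])
for n,m in dict(vase=(267,180),blue=(305,196),pot2=(266,226),pot0=(229,152)).items(): print(n,P[m[1],m[0]].round(3))
# top heights map between
m=(P[...,2]>.03)&(t["d"]>0)
for x0 in np.arange(.3,.8,.05): print(round(x0,2),[int(100*max([0,*P[...,2][m&(abs(P[...,0]-x0)<.025)&(abs(P[...,1]-y0)<.025)]])) for y0 in np.arange(.5,-.4,-.05)])
E
```

```text
c1 [0.5266 0.3319 0.068 ]
c2 [0.5057 0.1321 0.068 ]
c3 [0.4256 0.1408 0.068 ]
c4 [0.4476 0.3386 0.068 ]
l1 [0.5151 0.2347 0.068 ]
l2 [0.4434 0.2425 0.068 ]
win [0.47462711 0.19328762 0.064     ] knob [0.4777603  0.23799146 0.095     ]
head top ends T [ 0.56190785 -0.24170297  0.163     ] [ 0.5192255  -0.24549458  0.163     ]
head top ends S [ 0.51865285 -0.25151284  0.163     ] [ 0.56288412 -0.24766122  0.163     ]
stand S corners [[0.497, -0.211, 0.053], [0.585, -0.192, 0.053], [0.589, -0.281, 0.053]]
stand T [[0.585, -0.199, 0.053], [0.585, -0.295, 0.053], [0.5, -0.296, 0.053], [0.492, -0.203, 0.053]]
vase [0.575 0.005 0.223]
blue [ 0.534 -0.127  0.147]
pot2 [0.448 0.005 0.006]
pot0 [0.736 0.142 0.001]
0.3 [0, 0, 0, 0, 0, 0, 0, 0, 0, 0, 0, 0, 0, 0, 0, 0, 0, 0]
0.35 [0, 0, 0, 0, 0, 0, 0, 0, 0, 0, 0, 0, 0, 0, 0, 0, 0, 0]
0.4 [0, 0, 0, 0, 0, 0, 0, 0, 0, 6, 6, 0, 0, 0, 0, 0, 0, 0]
0.45 [0, 0, 0, 7, 7, 10, 7, 7, 0, 6, 6, 0, 0, 0, 0, 0, 0, 0]
0.5 [13, 14, 14, 6, 7, 10, 7, 7, 0, 0, 0, 0, 0, 15, 6, 16, 6, 0]
0.55 [18, 17, 15, 7, 6, 0, 0, 0, 0, 13, 22, 13, 16, 15, 6, 16, 6, 0]
0.6 [16, 14, 0, 0, 0, 0, 0, 0, 0, 22, 22, 15, 0, 0, 6, 6, 5, 0]
0.65 [13, 0, 0, 0, 0, 0, 0, 0, 0, 13, 22, 0, 0, 0, 0, 0, 0, 0]
0.7 [0, 0, 0, 0, 0, 0, 0, 6, 6, 0, 13, 13, 0, 6, 7, 0, 0, 0]
0.75 [0, 0, 0, 0, 0, 0, 0, 6, 6, 0, 13, 13, 0, 6, 6, 0, 0, 0]
```

```bash
python3 -m inch '[{"slide":[3,-3,2],"twist":[0,0,-0.1],"hand":0},{"slide":[7,-7,4],"twist":[0,0,-0.25],"hand":0},{"slide":[12,-12,6],"twist":[0,0,-0.4],"hand":0},{"slide":[16,-16,6],"twist":[0,0,-0.55],"hand":0},{"slide":[20,-20,6],"twist":[0,0,-0.7],"hand":0},{"slide":[24,-24,6],"twist":[0,0,-0.85],"hand":0},{"slide":[28,-28,6],"twist":[0,0,-1.0],"hand":0},{"slide":[31,-32,6],"twist":[0,0,-1.15],"hand":0},{"slide":[32.4,-33.6,6],"twist":[0,0,-1.3],"hand":0},{"slide":[32.7,-34.2,6],"twist":[0,0,-1.424],"hand":0},{"slide":[32.7,-34.2,6],"twist":[0,0,-1.424],"hand":0},{"slide":[32.7,-34.2,6],"twist":[0,0,-1.424],"hand":0}]'
python3 - <<'E'
from workcell import *
import cv2,numpy as np
c=camera_params("wrist");p,d=read_camera("wrist"); cv2.imwrite("pics/w1.png",p[:,:,::-1]); np.savez("w1.npz",p=p,d=d,**c)
print(state()["q"].round(2),c["extrinsics"].round(3).tolist(),c["K"])
E
```

```text
clock: 1.3
eef_pos: [0.4776, 0.2382, 0.2821]
eef_rot: [0.744, 0.668, -0.001, -0.001]
wrist_force: [-0.7, 0.1, -0.7]
opening: 1.003
finger_force: 0.0
[0.33 0.21 1.57 0.   1.36 0.44] [[0.994, -0.104, -0.028, 0.486], [-0.108, -0.961, -0.255, 0.306], [-0.0, 0.256, -0.967, 0.444], [0.0, 0.0, 0.0, 1.0]] [[337.85066113   0.         248.6720997 ]
 [  0.         337.85066113 189.95675943]
 [  0.           0.           1.        ]]
```

View pics/w1.png

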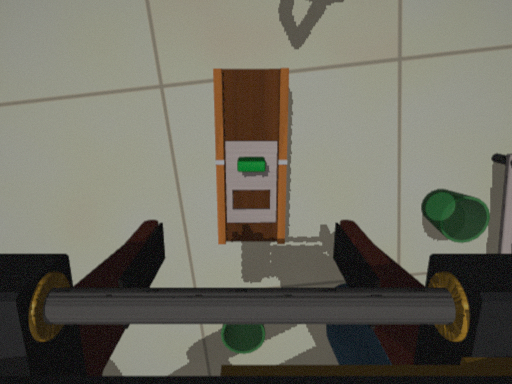

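The wrist view shows the knob at (251,165), the white lines at (220,162) and (283,162), and the window at (251,199). I'll measure these by colour mask.

```bash
cat > keep.py <<'E'
from h import *
def keeper(c,rng=(205,60,300,250)):
    p=c["p"]; x0,y0,x1,y1=rng
    roi=np.zeros(p.shape[:2],bool); roi[y0:y1,x0:x1]=1
    hsv=cv2.cvtColor(p,cv2.COLOR_RGB2HSV); h,s,v=[hsv[...,i].astype(int) for i in range(3)]
    out={}
    orange=roi&(h<16)&(s>150)&(v>120)
    n,L,st,ce=cv2.connectedComponentsWithStats(orange.astype(np.uint8),connectivity=8)
    out["rails"]=[(st[i].tolist()) for i in range(1,n) if st[i,4]>60]
    g=roi&(h>45)&(h<80)&(s>130)&(v>60)
    out["green"]=(g.sum(),[(a.min(),a.max()) for a in np.nonzero(g)])
    grey=roi&(s<60)&(v>110)
    n,L,st,ce=cv2.connectedComponentsWithStats(grey.astype(np.uint8),connectivity=8)
    out["grey"]=[(st[i].tolist(),ce[i].round(1).tolist()) for i in range(1,n) if st[i,4]>5]
    return out
E
python3 - <<'E'
from keep import *
c=np.load("w1.npz"); 
for k,v in keeper(c).items(): print(k,v)
hsv=cv2.cvtColor(c["p"],cv2.COLOR_RGB2HSV)
print(hsv[150:245:2,238].tolist()); print(hsv[155:170,220].tolist())
P=cloud(c,c["d"]); print(P[165,251],P[213,251],P[220,220],P[100,250])
E
```

```text
rails [[214, 69, 9, 90, 622], [279, 69, 10, 90, 687], [277, 165, 9, 74, 536], [217, 166, 8, 78, 509]]
green (np.int64(303), [(np.int64(160), np.int64(171)), (np.int64(238), np.int64(264))])
grey [([205, 60, 95, 190, 4563], [248.4, 146.9]), ([225, 141, 52, 82, 2787], [250.7, 178.7]), ([278, 160, 10, 5, 45], [282.8, 162.0]), ([270, 241, 30, 5, 98], [285.8, 243.4])]
[[0, 22, 150], [10, 22, 141], [8, 21, 148], [4, 24, 150], [46, 39, 84], [57, 74, 69], [66, 175, 109], [68, 209, 110], [67, 189, 112], [66, 187, 108], [65, 148, 107], [11, 16, 128], [8, 20, 141], [5, 23, 144], [9, 23, 144], [5, 20, 140], [8, 21, 144], [7, 16, 140], [5, 19, 144], [5, 21, 144], [8, 65, 79], [13, 209, 66], [11, 153, 70], [13, 189, 66], [12, 173, 65], [12, 167, 67], [15, 205, 66], [14, 169, 68], [7, 146, 70], [6, 57, 67], [3, 21, 134], [177, 19, 145], [0, 20, 141], [9, 18, 140], [9, 18, 141], [5, 22, 141], [0, 27, 103], [15, 199, 64], [10, 129, 73], [14, 188, 69], [11, 154, 73], [15, 211, 64], [11, 162, 52], [5, 96, 45], [11, 176, 45], [11, 85, 48], [33, 21, 143], [39, 21, 155]]
[[14, 187, 146], [13, 170, 147], [14, 182, 144], [13, 171, 146], [12, 131, 146], [9, 34, 150], [128, 6, 159], [98, 6, 162], [113, 6, 160], [9, 39, 149], [12, 139, 145], [14, 184, 143], [13, 181, 145], [14, 188, 141], [14, 180, 143]]
[0.48162446 0.24113265 0.0952206 ] [0.47512109 0.17841275 0.06563784] [0.43788652 0.17446432 0.06790218] [0.48774388 0.30674358 0.0598043 ]
```

```bash
python3 - <<'E'
from h import *
c=np.load("w1.npz")
l1=onz(c,(219.5,162),.068);l2=onz(c,(282.8,162),.068);m=(l1+l2)/2
ex=(l2-l1)/np.linalg.norm(l2-l1); r=[onz(c,q,.068) for q in [(218.5,68.7),(283.5,68.7),(222,243.5),(281,243)]]
print("lines mid",m,"yaw",np.arctan2(ex[1],ex[0]),"rail yaw",[np.arctan2(*(r[i]-r[i+2])[:2]) for i in (0,1)],"ctr",np.mean(r,0))
a=onz(c,(250.5,140.7),.065);b=onz(c,(251,222.4),.065);w1=onz(c,(251,189.3),.065);w2=onz(c,(251,208),.063)
ey=np.array([-ex[1],ex[0],0])
for n,q in dict(plate_far=a,plate_near=b,w1=w1,w2=w2,knobtop=onz(c,(251,165.3),.095)).items(): print(n,((q-m)@ex).round(4),((q-m)@ey).round(4),q)
E
```

```text
lines mid [0.48178533 0.23943371 0.068     ] yaw -0.10799355145955677 rail yaw [np.float64(0.10973682991631659), np.float64(0.09682737972719484)] ctr [0.48193731 0.23965238 0.068     ]
plate_far -0.0007 0.0236 [0.48358247 0.26295288 0.065     ]
plate_near -0.0 -0.0734 [0.47385005 0.1664613  0.065     ]
w1 -0.0001 -0.0326 [0.47817707 0.20701828 0.065     ]
w2 -0.0 -0.056 [0.47570455 0.18372422 0.063     ]
knobtop -0.0003 0.0013 [0.48158758 0.24077378 0.095     ]
```

```bash
python3 -m inch '[{"slide":[0.3,0.2,-4],"twist":[0,0,0],"hand":0.3},{"slide":[0.3,0.2,-8],"twist":[0,0,0],"hand":0.4},{"slide":[0.3,0.2,-12],"twist":[0,0,0],"hand":0.4},{"slide":[0.3,0.2,-16],"twist":[0,0,0],"hand":0.4},{"slide":[0.3,0.2,-19],"twist":[0,0,0],"hand":0.4},{"slide":[0.3,0.2,-20.5],"twist":[0,0,0],"hand":0.4},{"slide":[0.3,0.2,-20.5],"twist":[0,0,0],"hand":0.4},{"slide":[0.3,0.2,-20.5],"twist":[0,0,0],"hand":0.7},{"slide":[0.3,0.2,-20.5],"twist":[0,0,0],"hand":0.7},{"slide":[0.3,0.2,-20.5],"twist":[0,0,0],"hand":0.7},{"slide":[0.3,0.2,-20.5],"twist":[0,0,0],"hand":0.7},{"slide":[0.3,0.2,-20.5],"twist":[0,0,0],"hand":0.7}]' 10
```

```text
clock: 2.55
eef_pos: [0.4802, 0.2412, 0.0788]
eef_rot: [0.744, 0.668, 0.0, -0.0]
wrist_force: [-3.4, 1.6, 4.9]
opening: 0.34
finger_force: 10.0
```

```bash
python3 -m inch '[{"slide":[0.05,0.5,0],"twist":[0,0,0],"hand":0.7},{"slide":[0.13,1.2,0],"twist":[0,0,0],"hand":0.7},{"slide":[0.22,2.0,0],"twist":[0,0,0],"hand":0.7},{"slide":[0.3,2.8,0],"twist":[0,0,0],"hand":0.7},{"slide":[0.38,3.5,0],"twist":[0,0,0],"hand":0.7},{"slide":[0.44,4.1,0],"twist":[0,0,0],"hand":0.7},{"slide":[0.48,4.45,0],"twist":[0,0,0],"hand":0.7},{"slide":[0.48,4.45,0],"twist":[0,0,0],"hand":0.7},{"slide":[0.48,4.45,0],"twist":[0,0,0],"hand":0.7}]'
python3 -m inch '[{"slide":[0,0,0],"twist":[0,0,0],"hand":0.3},{"slide":[0,0,0],"twist":[0,0,0],"hand":0.3},{"slide":[0,0,1],"twist":[0,0,0],"hand":0.3},{"slide":[0,0,4],"twist":[0,0,0],"hand":0.3},{"slide":[0,0,9],"twist":[0,0,0],"hand":0.1},{"slide":[-0.2,-2,14],"twist":[0,0,0],"hand":0},{"slide":[-0.5,-4.5,19],"twist":[0,0,0],"hand":0},{"slide":[-0.5,-4.5,20.5],"twist":[0,0,0],"hand":0},{"slide":[-0.5,-4.5,20.5],"twist":[0,0,0],"hand":0},{"slide":[-0.5,-4.5,20.5],"twist":[0,0,0],"hand":0}]'
python3 - <<'E'
from workcell import *
import cv2,numpy as np
c=camera_params("wrist");p,d=read_camera("wrist"); np.savez("w2.npz",p=p,d=d,**c)
cv2.imwrite("pics/w2.png",cv2.resize(p[60:260,200:310,::-1],(330*1,600)))
from keep import *
print(keeper(np.load("w2.npz")))
E
```

```text
clock: 3.45
eef_pos: [0.4849, 0.2859, 0.0788]
eef_rot: [0.744, 0.668, 0.0, -0.001]
wrist_force: [-4.0, 1.6, 5.8]
opening: 0.341
finger_force: 10.0
clock: 4.45
eef_pos: [0.4806, 0.2402, 0.2832]
eef_rot: [0.744, 0.668, 0.001, 0.0]
wrist_force: [0.1, -0.1, -0.5]
opening: 0.996
finger_force: 0.0
{'rails': [[276, 71, 9, 90, 684], [211, 72, 10, 89, 611], [274, 167, 9, 72, 519], [214, 168, 9, 77, 497]], 'green': (np.int64(305), [(np.int64(120), np.int64(130)), (np.int64(234), np.int64(261))]), 'grey': [([205, 60, 95, 190, 4708], [256.3, 142.1]), ([222, 102, 53, 86, 3048], [247.4, 142.2]), ([275, 162, 10, 5, 46], [279.1, 164.0]), ([282, 241, 18, 5, 63], [290.7, 243.4]), ([270, 243, 4, 4, 10], [271.8, 243.9])]}
```

View pics/w2.png

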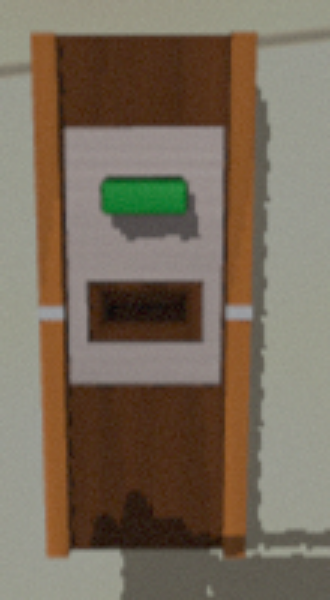

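The shutter has moved: the slot is visible inside the window, at about (248,162) in the image, and the white lines are at v=164. I'll check the centring precisely.

```bash
python3 - <<'E'
from h import *
c=np.load("w2.npz"); p=c["p"]
g=cv2.cvtColor(p,cv2.COLOR_RGB2GRAY).astype(float)
def edge(prof,o): 
    d=np.diff(prof); i=np.argmax(abs(d)); 
    w=abs(d[max(0,i-2):i+3]); return o+.5+((np.arange(max(0,i-2),max(0,i-2)+len(w)))*w).sum()/w.sum()
col=g[:,236:258].mean(1)
e=[edge(col[a:b],a) for a,b in [(98,108),(149,158),(170,178),(184,193)]]
print(e)
lv=[]
for u in (sl for sl in [(214,219),(277,282)]):
    s=p[155:172,u[0]:u[1],2].mean(1)-60; s=np.clip(s,0,None); s[s<20]=0; lv.append((s*np.arange(155,172)).sum()/s.sum())
print(lv)
l1=onz(c,(216.5,lv[0]),.068);l2=onz(c,(279.2,lv[1]),.068);m=(l1+l2)/2; ex=(l2-l1)/np.linalg.norm(l2-l1); ey=np.array([-ex[1],ex[0],0]); print(m,np.arctan2(ex[1],ex[0]))
for v,z in zip(e,[.065,.065,.065,.065]): print(((onz(c,(248,v),z)-m)@ey).round(4))
sl=g[155:172,230:266]; print(sl[:, :].round().astype(int)[::1,4:-4:3].tolist())
for u in (225,235,250,262): print(g[149:158,u].round(),)
E
```

```text
[np.float64(101.7370990237099), np.float64(153.34196307969384), np.float64(173.5712481051036), np.float64(187.48371848739495)]
[np.float64(163.96750232126274), np.float64(163.72664059104738)]
[0.48146021 0.2396741  0.068     ] -0.10417786772630565
0.068
0.0115
-0.0119
-0.0284
[[41, 43, 56, 45, 49, 31, 40, 42, 50, 44], [39, 49, 47, 43, 47, 39, 39, 36, 44, 41], [28, 32, 33, 36, 33, 37, 33, 28, 34, 36], [27, 33, 30, 25, 31, 29, 35, 29, 28, 26], [33, 31, 32, 40, 21, 36, 33, 28, 30, 18], [28, 19, 25, 34, 40, 32, 25, 34, 24, 30], [30, 16, 24, 36, 28, 19, 25, 19, 21, 29], [31, 10, 20, 29, 27, 14, 20, 15, 13, 31], [32, 13, 28, 21, 11, 22, 25, 18, 21, 19], [31, 14, 23, 18, 18, 24, 30, 22, 29, 29], [34, 17, 15, 27, 26, 26, 18, 33, 27, 31], [29, 18, 27, 28, 24, 33, 28, 31, 27, 26], [30, 37, 34, 42, 36, 37, 35, 42, 34, 32], [38, 42, 44, 46, 46, 49, 44, 41, 41, 42], [43, 45, 44, 47, 46, 43, 45, 48, 47, 51], [46, 45, 54, 51, 50, 47, 47, 53, 51, 51], [46, 51, 55, 50, 50, 56, 52, 52, 47, 45]]
[141. 138. 138. 142. 139. 142. 138. 140. 138.]
[142. 138. 141. 140. 109.  58.  45.  42.  33.]
[137. 137. 141. 142. 110.  55.  39.  38.  33.]
[135. 140. 140. 142. 109.  61.  47.  47.  37.]
```

```bash
python3 -m inch '[{"slide":[0,-1,3],"twist":[0,0,-0.1],"hand":0},{"slide":[0,-5,5],"twist":[0,0,-0.22],"hand":0},{"slide":[0,-10,5],"twist":[0,0,-0.36],"hand":0},{"slide":[0.5,-15,5],"twist":[0,0,-0.5],"hand":0},{"slide":[1,-20,5],"twist":[0,0,-0.64],"hand":0},{"slide":[2,-25,5],"twist":[0,0,-0.78],"hand":0},{"slide":[3,-30,5],"twist":[0,0,-0.92],"hand":0},{"slide":[4,-35,5],"twist":[0,0,-1.06],"hand":0},{"slide":[5,-40,5],"twist":[0,0,-1.2],"hand":0},{"slide":[5.7,-44.5,3],"twist":[0,0,-1.3],"hand":0},{"slide":[6,-48,2],"twist":[0,0,-1.377],"hand":0},{"slide":[6,-48.7,2],"twist":[0,0,-1.377],"hand":0}]'
python3 -m inch '[{"slide":[0,0,0],"twist":[0,0,0],"hand":0},{"slide":[0,0,0],"twist":[0,0,0],"hand":0}]'
python3 - <<'E'
from workcell import *
import cv2,numpy as np
c=camera_params("wrist");p,d=read_camera("wrist"); cv2.imwrite("pics/w3.png",p[:,:,::-1]); np.savez("w3.npz",p=p,d=d,**c)
print(state()["q"].round(2))
E
```

```text
clock: 5.7
eef_pos: [0.5391, -0.2497, 0.2979]
eef_rot: [0.999, 0.041, -0.003, -0.001]
wrist_force: [-0.3, 1.0, -0.1]
opening: 1.0
finger_force: 0.0
clock: 5.9
eef_pos: [0.5402, -0.2453, 0.3018]
eef_rot: [0.999, 0.044, -0.001, -0.001]
wrist_force: [0.0, 1.0, 0.3]
opening: 0.996
finger_force: 0.0
[-0.54  0.29  1.41  0.    1.44  0.94]
```

View pics/w3.png

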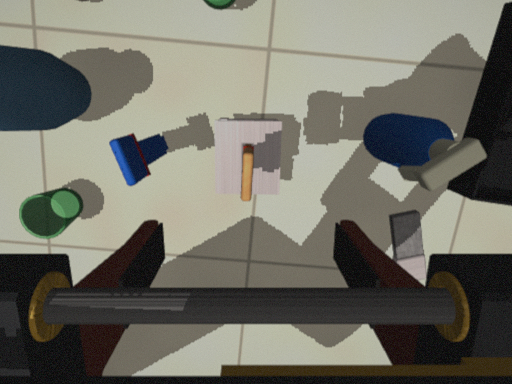

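The marker head shows as an orange strip from (248,145) to (246,200), midway between the fingers.

```bash
python3 - <<'E'
from h import *
c=np.load("w3.npz"); p=c["p"]
hsv=cv2.cvtColor(p,cv2.COLOR_RGB2HSV).astype(int); m=np.zeros(p.shape[:2],bool); m[135:210,232:265]=1
m&=(hsv[...,1]>100)&(hsv[...,0]<25)
P=cloud(c,c["d"])
print(hsv[170,238:258].tolist()); print([hsv[v,247].tolist() for v in range(138,208,3)])
top=m&(hsv[...,2]>150)
ys,xs=np.nonzero(top); print(top.sum(),ys.min(),ys.max(),P[top].mean(0), np.percentile(P[top][:,2],[10,50,90]))
q=P[top&(P[...,2]>.155)]; print("depth pts",q.mean(0),q.min(0),q.max(0))
pts=np.array([onz(c,(x,y),.163) for y,x in zip(ys,xs)])[:,:2].astype(np.float32)
(cx,cy),(w,h),a=cv2.minAreaRect(pts); print(cx,cy,w,h,a)
b=pts-pts.mean(0); u,s,vt=np.linalg.svd(b,full_matrices=False); print("yaw",np.arctan2(vt[0,1],vt[0,0]),pts.mean(0))
E
```

```text
[[8, 22, 184], [6, 22, 187], [6, 21, 180], [4, 23, 152], [13, 81, 119], [16, 140, 177], [18, 129, 192], [20, 120, 191], [20, 122, 190], [19, 130, 190], [18, 127, 190], [18, 132, 191], [16, 142, 182], [15, 140, 160], [15, 105, 119], [9, 24, 151], [5, 17, 177], [7, 18, 182], [2, 20, 183], [4, 21, 185]]
[[9, 22, 185], [2, 21, 186], [14, 84, 73], [10, 188, 84], [18, 137, 69], [15, 144, 129], [18, 129, 191], [19, 131, 189], [18, 130, 189], [20, 124, 192], [19, 125, 190], [19, 131, 191], [18, 128, 191], [17, 133, 192], [17, 135, 189], [18, 133, 192], [16, 142, 187], [16, 141, 192], [15, 139, 193], [16, 138, 192], [17, 133, 194], [20, 63, 181], [30, 32, 189], [30, 30, 185]]
411 154 200 [ 0.54385522 -0.24370228  0.16414662] [0.16159368 0.16273076 0.16372947]
depth pts [ 0.54385522 -0.24370228  0.16414662] [ 0.52058588 -0.24812818  0.15984314] [ 0.61094694 -0.23911859  0.46387895]
0.5430628061294556 -0.24381603300571442 0.04325953125953674 0.008172225207090378 2.082981824874878
yaw -3.1066606 [ 0.54362136 -0.243719  ]
```

```bash
python3 - <<'E'
from h import *
c=np.load("w3.npz"); p=c["p"].astype(float)
s=p[...,0]-p[...,2]; A=[];w=[]
for v in range(156,199):
    r=np.clip(s[v,236:262]-25,0,None); A.append(onz(c,((r*np.arange(236,262)).sum()/r.sum(),v),.163)); w.append((s[v,236:262]>45).sum())
A=np.array(A); print(w); print(A[::7].round(4).tolist()); f=np.polyfit(A[:,0],A[:,1],1); print("yaw",f[0],"resid",np.std(A[:,1]-np.polyval(f,A[:,0])))
f1=np.polyfit(A[:20,0],A[:20,1],1);f2=np.polyfit(A[22:,0],A[22:,1],1);print(f1[0],f2[0])
# stand yaw: grey top
hsv=cv2.cvtColor(c["p"],cv2.COLOR_RGB2HSV).astype(int)
for z in[.053]:
  for pts in [[(217,122),(217,192)],[(278.5,150),(278.5,192)],[(217,193),(277,193)]]:
    a,b=[onz(c,q,z) for q in pts]; print(a,b,np.arctan2((b-a)[1],(b-a)[0]))
# left edge per row
L=[]
for v in range(128,188,4):
    g=c["p"][v,208:226].astype(float).mean(1); d=abs(np.diff(g)); L.append((v,round(208.5+(d*np.arange(17)).sum()/d.sum(),1),round(208.5+np.argmax(d),1)))
print(L)
E
```

```text
[np.int64(10), np.int64(10), np.int64(10), np.int64(10), np.int64(10), np.int64(10), np.int64(10), np.int64(10), np.int64(10), np.int64(10), np.int64(11), np.int64(11), np.int64(11), np.int64(10), np.int64(10), np.int64(9), np.int64(10), np.int64(10), np.int64(10), np.int64(10), np.int64(10), np.int64(10), np.int64(10), np.int64(10), np.int64(10), np.int64(10), np.int64(10), np.int64(10), np.int64(10), np.int64(10), np.int64(10), np.int64(9), np.int64(9), np.int64(10), np.int64(10), np.int64(10), np.int64(10), np.int64(10), np.int64(10), np.int64(10), np.int64(10), np.int64(10), np.int64(10)]
[[0.5628, -0.2432, 0.163], [0.5564, -0.2437, 0.163], [0.55, -0.244, 0.163], [0.5435, -0.2439, 0.163], [0.5369, -0.2442, 0.163], [0.5302, -0.2444, 0.163], [0.5235, -0.2448, 0.163]]
yaw 0.03282900816417317 resid 5.7530445106966116e-05
0.03643631568703369 0.033733638859038524
[ 0.58271164 -0.20435267  0.053     ] [ 0.49621042 -0.20989554  0.053     ] -3.077601630857156
[ 0.5558285  -0.28123273  0.053     ] [ 0.50305616 -0.28709473  0.053     ] -3.030965222276289
[ 0.49490567 -0.20997915  0.053     ] [ 0.50159012 -0.28535519  0.053     ] -1.4823462451847482
[(128, np.float64(213.4), np.float64(211.5)), (132, np.float64(213.3), np.float64(212.5)), (136, np.float64(214.5), np.float64(213.5)), (140, np.float64(215.2), np.float64(214.5)), (144, np.float64(214.5), np.float64(214.5)), (148, np.float64(212.8), np.float64(210.5)), (152, np.float64(218.2), np.float64(224.5)), (156, np.float64(216.6), np.float64(210.5)), (160, np.float64(218.2), np.float64(217.5)), (164, np.float64(216.3), np.float64(220.5)), (168, np.float64(219.4), np.float64(222.5)), (172, np.float64(215.6), np.float64(214.5)), (176, np.float64(215.7), np.float64(218.5)), (180, np.float64(217.1), np.float64(224.5)), (184, np.float64(217.5), np.float64(218.5))]
```

```bash
python3 -m inch '[{"slide":[0.3,0.1,-3],"twist":[0,0,-0.053],"hand":0.3},{"slide":[0.3,0.1,-7],"twist":[0,0,-0.053],"hand":0.4},{"slide":[0.3,0.1,-11],"twist":[0,0,-0.053],"hand":0.4},{"slide":[0.3,0.1,-15],"twist":[0,0,-0.053],"hand":0.4},{"slide":[0.3,0.1,-17.2],"twist":[0,0,-0.053],"hand":0.4},{"slide":[0.3,0.1,-17.6],"twist":[0,0,-0.053],"hand":0.4},{"slide":[0.3,0.1,-17.6],"twist":[0,0,-0.053],"hand":0.5},{"slide":[0.3,0.1,-17.6],"twist":[0,0,-0.053],"hand":0.7},{"slide":[0.3,0.1,-17.6],"twist":[0,0,-0.053],"hand":0.8},{"slide":[0.3,0.1,-17.6],"twist":[0,0,-0.053],"hand":0.95},{"slide":[0.3,0.1,-17.6],"twist":[0,0,-0.053],"hand":1},{"slide":[0.3,0.1,-17.6],"twist":[0,0,-0.053],"hand":1}]' 15
```

```text
clock: 7.15
eef_pos: [0.5435, -0.2456, 0.127]
eef_rot: [1.0, 0.017, 0.0, -0.0]
wrist_force: [0.6, 4.0, 6.5]
opening: 0.114
finger_force: 15.0
```

```bash
python3 -m inch '[{"slide":[0,0,0],"twist":[0,0,0],"hand":1},{"slide":[0,0,0],"twist":[0,0,0],"hand":1},{"slide":[0,0,0],"twist":[0,0,0],"hand":1}]'
```

```text
clock: 7.45
eef_pos: [0.5437, -0.2455, 0.1271]
eef_rot: [1.0, 0.017, 0.0, -0.0]
wrist_force: [-0.3, 2.9, 5.6]
opening: 0.112
finger_force: 15.0
```

```bash
python3 -m inch '[{"slide":[0,0,1],"twist":[0,0,0],"hand":1},{"slide":[0,0,2.5],"twist":[0,0,0],"hand":1},{"slide":[0,0,5],"twist":[0,0,0],"hand":1},{"slide":[0,0,8],"twist":[0,0,0],"hand":1},{"slide":[0,0,11],"twist":[0,0,0],"hand":1},{"slide":[0,0,14],"twist":[0,0,0],"hand":1},{"slide":[0,0,17],"twist":[0,0,0],"hand":1},{"slide":[0,0,20],"twist":[0,0,0],"hand":1},{"slide":[0,0,22.5],"twist":[0,0,0],"hand":1},{"slide":[0,0,24],"twist":[0,0,0],"hand":1},{"slide":[0,0,24],"twist":[0,0,0],"hand":1}]'
python3 -m inch '[{"slide":[-1,2,0],"twist":[0,0,-0.01],"hand":1},{"slide":[-2.5,6,0],"twist":[0,0,-0.02],"hand":1},{"slide":[-4,10,0],"twist":[0,0,-0.03],"hand":1},{"slide":[-6,14,0],"twist":[0,0,-0.04],"hand":1},{"slide":[-7,18,0],"twist":[0,0,-0.05],"hand":1},{"slide":[-7.5,22.5,0],"twist":[0,0,-0.06],"hand":1},{"slide":[-7.5,27,0],"twist":[0,0,-0.08],"hand":1},{"slide":[-7,31.5,0],"twist":[0,0,-0.1],"hand":1},{"slide":[-6.5,36,0],"twist":[0,0,-0.12],"hand":1},{"slide":[-6.2,40.5,0],"twist":[0,0,-0.139],"hand":1},{"slide":[-6.2,44.5,0],"twist":[0,0,-0.139],"hand":1},{"slide":[-6.2,47,0],"twist":[0,0,-0.139],"hand":1}]'
python3 -m inch '[{"slide":[0,1.5,-2],"twist":[0,0,0],"hand":1},{"slide":[0,1.5,-5],"twist":[0,0,0],"hand":1},{"slide":[0,1.5,-8],"twist":[0,0,0],"hand":1},{"slide":[0,1.5,-11],"twist":[0,0,0],"hand":1},{"slide":[0,1.5,-13],"twist":[0,0,0],"hand":1},{"slide":[0,1.5,-13.5],"twist":[0,0,0],"hand":1},{"slide":[0,1.5,-13.5],"twist":[0,0,0],"hand":1},{"slide":[0,1.5,-13.5],"twist":[0,0,0],"hand":1}]'
python3 - <<'E'
from workcell import *
import cv2,numpy as np
for n in ["wrist","top","side"]:
    c=camera_params(n);p,d=read_camera(n); np.savez(n+"4.npz",p=p,d=d,**c)
    if n=="wrist": W=p
    if n=="side": S=p
    if n=="top": T=p
r=lambda p,w,h:cv2.resize(p[...,::-1],(w,h),interpolation=cv2.INTER_CUBIC)
cv2.imwrite("pics/a4.png",np.hstack([r(W,400,300),r(S[120:210,150:270],400,300)]))
E
```

```text
clock: 8.55
eef_pos: [0.5444, -0.2467, 0.3696]
eef_rot: [1.0, 0.017, 0.002, 0.002]
wrist_force: [0.9, -0.1, -0.5]
opening: 0.115
finger_force: 15.0
clock: 9.75
eef_pos: [0.4806, 0.2266, 0.3653]
eef_rot: [0.999, -0.052, -0.001, 0.0]
wrist_force: [-0.0, -0.6, -0.3]
opening: 0.112
finger_force: 15.0
clock: 10.55
eef_pos: [0.482, 0.2393, 0.2324]
eef_rot: [0.999, -0.053, 0.001, -0.0]
wrist_force: [0.3, 0.5, -0.3]
opening: 0.114
finger_force: 15.0
```

View pics/a4.png

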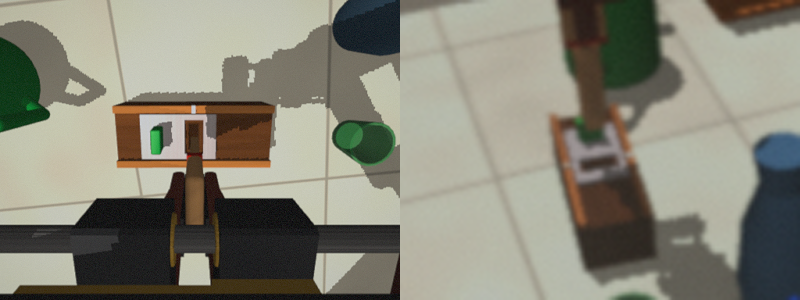

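The wrist view (left) shows the marker hanging with its foot near (193,155), in front of the window at (195,137). I'll enlarge this to measure the foot against the slot.

```bash
python3 - <<'E'
from h import *
c=np.load("wrist4.npz"); p=c["p"]
cv2.imwrite("pics/w4.png",cv2.resize(p[125:225,180:300,::-1],(720,600),interpolation=cv2.INTER_CUBIC))
for n,P in dict(foot=(.482,.2393,.113),footL=(.482+.001,.2393+.004,.113),mouth=(.4815,.2397,.06),l1=(.4815,.2397,.068)).items(): print(n,proj(c,P).round(1),((proj(c,P)-[180,125])*6+2.5).round())
print(c["extrinsics"].round(3).tolist())
E
```

```text
foot [247.7 186.4] [409. 371.]
footL [242.9 185.7] [380. 367.]
mouth [247.5 174.1] [408. 297.]
l1 [247.5 175.8] [407. 308.]
[[-0.105, -0.962, -0.252, 0.552], [-0.994, 0.102, 0.027, 0.231], [-0.0, 0.254, -0.967, 0.395], [0.0, 0.0, 0.0, 1.0]]
```

View pics/w4.png

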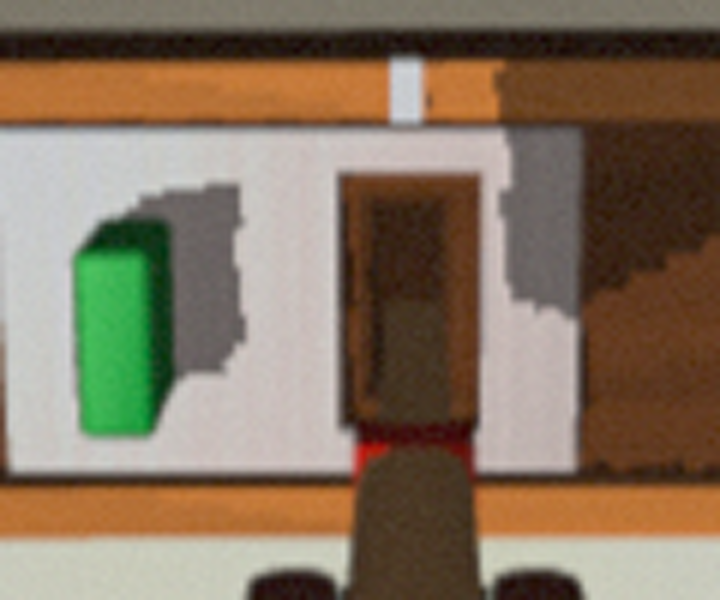

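```bash
python3 - <<'E'
from h import *
c=np.load("wrist4.npz"); p=c["p"].astype(float); g=p.mean(2)
for v in (160,163,166,169): print("slot",v,g[v,236:262].round().astype(int).tolist())
for v in (178,182,186,190): print("foot",v,g[v,236:262].round().astype(int).tolist(), (p[v,236:262,0]-p[v,236:262,2]).astype(int).tolist())
print("col",g[150:200,248].round().astype(int).tolist(),g[150:200,246].round().astype(int).tolist())
print("line",g[137,240:256].round().astype(int).tolist())
for dx in(.010,-.010): print(proj(c,(.482+dx,.2393-dx*.106,.113)))
E
```

```text
slot 160 [108, 45, 58, 61, 49, 46, 33, 26, 38, 32, 42, 30, 38, 43, 40, 34, 37, 41, 50, 58, 58, 61, 57, 79, 149, 185]
slot 163 [106, 43, 59, 56, 54, 47, 44, 29, 34, 35, 38, 37, 42, 46, 32, 41, 40, 49, 56, 56, 53, 60, 57, 77, 150, 183]
slot 166 [109, 46, 51, 60, 46, 46, 33, 42, 40, 35, 36, 33, 41, 36, 41, 40, 41, 35, 50, 60, 65, 64, 61, 77, 150, 183]
slot 169 [107, 45, 31, 59, 49, 40, 36, 37, 37, 36, 45, 39, 41, 42, 37, 37, 48, 43, 46, 61, 66, 56, 59, 80, 154, 184]
foot 178 [123, 58, 59, 62, 54, 45, 35, 38, 48, 56, 51, 48, 50, 52, 53, 49, 52, 51, 52, 56, 65, 65, 60, 76, 153, 181] [16, 28, 62, 72, 55, 52, 27, 31, 32, 27, 37, 42, 35, 36, 33, 38, 33, 29, 51, 67, 65, 67, 72, 49, 16, 15]
foot 182 [117, 56, 59, 63, 49, 44, 33, 35, 49, 51, 54, 52, 55, 56, 51, 49, 51, 50, 50, 65, 66, 62, 61, 77, 152, 181] [14, 29, 63, 68, 51, 43, 31, 19, 33, 30, 33, 38, 32, 33, 33, 33, 31, 33, 54, 60, 61, 71, 66, 48, 17, 16]
foot 186 [121, 53, 38, 62, 57, 46, 29, 40, 51, 51, 52, 53, 50, 52, 50, 54, 57, 54, 54, 59, 63, 62, 61, 84, 174, 186] [15, 27, 41, 58, 53, 53, 31, 26, 33, 33, 39, 36, 40, 33, 30, 35, 31, 31, 41, 63, 69, 70, 68, 46, 17, 18]
foot 190 [122, 55, 41, 55, 51, 39, 40, 48, 48, 51, 47, 54, 54, 50, 52, 51, 51, 55, 50, 55, 57, 62, 52, 79, 176, 187] [13, 18, 30, 59, 54, 30, 41, 30, 39, 35, 34, 31, 32, 33, 30, 36, 32, 28, 40, 50, 63, 61, 67, 38, 15, 17]
col [191, 192, 190, 156, 89, 64, 62, 50, 49, 38, 38, 36, 31, 42, 34, 39, 41, 38, 40, 41, 32, 40, 37, 41, 35, 49, 49, 53, 50, 51, 50, 52, 55, 53, 48, 53, 50, 54, 56, 51, 54, 55, 45, 54, 55, 42, 30, 34, 35, 51] [193, 191, 195, 157, 92, 65, 65, 51, 45, 39, 42, 38, 42, 38, 30, 39, 36, 40, 42, 45, 44, 39, 27, 35, 44, 48, 50, 52, 51, 55, 50, 51, 54, 49, 51, 45, 52, 50, 47, 52, 47, 49, 50, 50, 45, 44, 32, 29, 34, 45]
line [126, 126, 127, 124, 137, 194, 205, 205, 206, 203, 167, 132, 123, 126, 124, 120]
[247.69298185 174.9472403 ]
[247.70594737 197.64905813]
```

```bash
python3 -m inch '[{"slide":[-0.03,0.12,-1],"twist":[0,0,0],"hand":1},{"slide":[-0.03,0.12,-2.5],"twist":[0,0,0],"hand":1},{"slide":[-0.03,0.12,-3.5],"twist":[0,0,0],"hand":1},{"slide":[-0.03,0.12,-4],"twist":[0,0,0],"hand":1},{"slide":[-0.03,0.12,-4],"twist":[0,0,0],"hand":1},{"slide":[-0.03,0.12,-4],"twist":[0,0,0],"hand":1}]'
python3 - <<'E'
from workcell import *
from h import *
c=camera_params("wrist");P,d=read_camera("wrist"); np.savez("wrist5.npz",p=P,d=d,**c)
p=P.astype(float);g=p.mean(2); e=state()["eef_pos"];print(e)
cv2.imwrite("pics/w5.png",cv2.resize(P[155:225,200:300,::-1],(800,560),interpolation=cv2.INTER_CUBIC))
ft=(e[0],e[1],e[2]-.119); print("foot",proj(c,ft),"foot+x",proj(c,(ft[0]+.01,ft[1]-.001,ft[2])),"slot",proj(c,(.4815,.2397,.06)),"slot+x",proj(c,(.4974,.2380,.06)))
E
```

```text
clock: 11.3
eef_pos: [0.4813, 0.2405, 0.1918]
eef_rot: [0.999, -0.053, 0.0, -0.0]
wrist_force: [-0.7, -0.7, -0.7]
opening: 0.116
finger_force: 15.0
[0.48151763 0.24059232 0.1919971 ]
foot [247.52072232 186.22543571] foot+x [247.4431143 174.7568586] slot [248.56351655 182.59692803] slot+x [248.58287575 164.97453742]
```

View pics/w5.png

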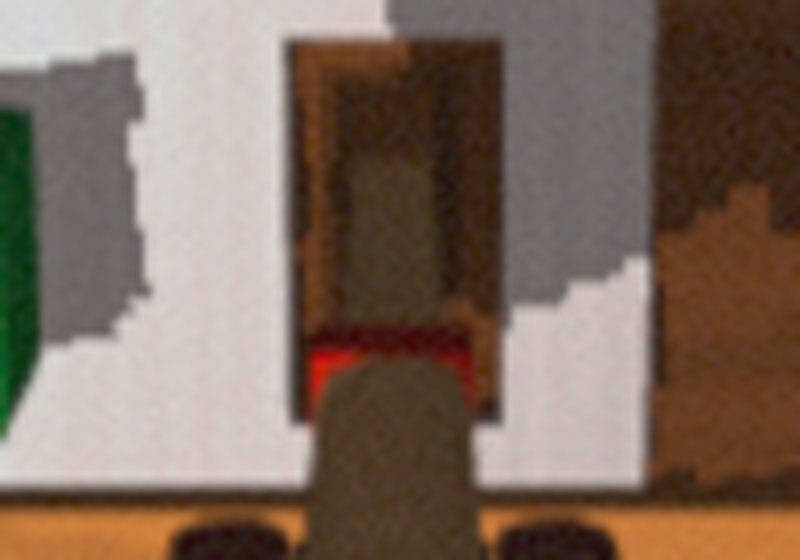

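The foot is centred at about (248.8,175) and the slot at about (248.4,175), so they are aligned to roughly 0.3 mm. Lowering now.

```bash
python3 -m inch '[{"slide":[0.02,0.03,-0.5],"twist":[0,0,0],"hand":1},{"slide":[0.02,0.03,-1.0],"twist":[0,0,0],"hand":1},{"slide":[0.02,0.03,-1.5],"twist":[0,0,0],"hand":1},{"slide":[0.02,0.03,-2.0],"twist":[0,0,0],"hand":1},{"slide":[0.02,0.03,-2.5],"twist":[0,0,0],"hand":1},{"slide":[0.02,0.03,-2.5],"twist":[0,0,0],"hand":1}]'
```

```text
clock: 11.95
eef_pos: [0.4807, 0.2405, 0.1657]
eef_rot: [0.999, -0.053, -0.001, 0.0]
wrist_force: [-0.4, 0.5, -0.5]
opening: 0.116
finger_force: 15.0
```

```bash
python3 -m inch '[{"slide":[0,0,-0.5],"twist":[0,0,0],"hand":1},{"slide":[0,0,-1.0],"twist":[0,0,0],"hand":1},{"slide":[0,0,-1.5],"twist":[0,0,0],"hand":1},{"slide":[0,0,-2.0],"twist":[0,0,0],"hand":1},{"slide":[0,0,-2.5],"twist":[0,0,0],"hand":1},{"slide":[0,0,-2.7],"twist":[0,0,0],"hand":1},{"slide":[0,0,-2.8],"twist":[0,0,0],"hand":1},{"slide":[0,0,-2.8],"twist":[0,0,0],"hand":1}]'
python3 -m inch '[{"slide":[0,0,-0.1],"twist":[0,0,0],"hand":1},{"slide":[0,0,-0.2],"twist":[0,0,0],"hand":1},{"slide":[0,0,-0.2],"twist":[0,0,0],"hand":1}]'
```

```text
clock: 12.75
eef_pos: [0.4813, 0.2407, 0.1385]
eef_rot: [0.999, -0.053, -0.0, -0.0]
wrist_force: [0.1, -0.7, -0.9]
opening: 0.117
finger_force: 15.0
clock: 13.05
eef_pos: [0.4813, 0.2407, 0.1366]
eef_rot: [0.999, -0.053, 0.0, -0.0]
wrist_force: [-0.5, -0.7, -1.1]
opening: 0.117
finger_force: 15.0
```

```bash
python3 -m inch '[{"slide":[0,0,-0.1],"twist":[0,0,0],"hand":1},{"slide":[0,0,-0.2],"twist":[0,0,0],"hand":1},{"slide":[0,0,-0.2],"twist":[0,0,0],"hand":1}]'
python3 -m inch '[{"slide":[0,0,-0.05],"twist":[0,0,0],"hand":1},{"slide":[0,0,-0.1],"twist":[0,0,0],"hand":1},{"slide":[0,0,-0.1],"twist":[0,0,0],"hand":1}]'
```

```text
clock: 13.35
eef_pos: [0.4812, 0.2407, 0.1345]
eef_rot: [0.999, -0.053, -0.0, -0.0]
wrist_force: [-0.2, 0.3, -0.8]
opening: 0.111
finger_force: 15.0
clock: 13.65
eef_pos: [0.4815, 0.2408, 0.1341]
eef_rot: [0.999, -0.053, 0.0, -0.0]
wrist_force: [-1.7, -0.6, 4.0]
opening: 0.116
finger_force: 15.0
```

```bash
python3 -m inch '[{"slide":[0,0,0.05],"twist":[0,0,0],"hand":0.85},{"slide":[0,0,0.05],"twist":[0,0,0],"hand":0.6},{"slide":[0,0,0.05],"twist":[0,0,0],"hand":0.5},{"slide":[0,0,0.05],"twist":[0,0,0],"hand":0.5},{"slide":[0,0,1],"twist":[0,0,0],"hand":0.5},{"slide":[0,0,3],"twist":[0,0,0],"hand":0.5},{"slide":[0,0,6],"twist":[0,0,0],"hand":0.5},{"slide":[0,0,10],"twist":[0,0,0],"hand":0.3},{"slide":[0,0,14],"twist":[0,0,0],"hand":0},{"slide":[0,0,16],"twist":[0,0,0],"hand":0},{"slide":[0,0,16],"twist":[0,0,0],"hand":0},{"slide":[0,0,16],"twist":[0,0,0],"hand":0}]'
python3 - <<'E'
from workcell import *
from h import *
im=[]
for n in ["wrist","side","top"]:
    c=camera_params(n);p,d=read_camera(n); np.savez(n+"6.npz",p=p,d=d,**c)
    if n=="wrist": im.append(p[100:250,160:360])
    if n=="side": im.append(p[120:210,150:270])
cv2.imwrite("pics/f6.png",np.hstack([cv2.resize(x[...,::-1],(400,300)) for x in im]))
E
```

```text
clock: 14.85
eef_pos: [0.4812, 0.2407, 0.2937]
eef_rot: [0.999, -0.053, 0.0, -0.0]
wrist_force: [-0.1, -0.4, -0.5]
opening: 0.918
finger_force: 0.0
```

View pics/f6.png

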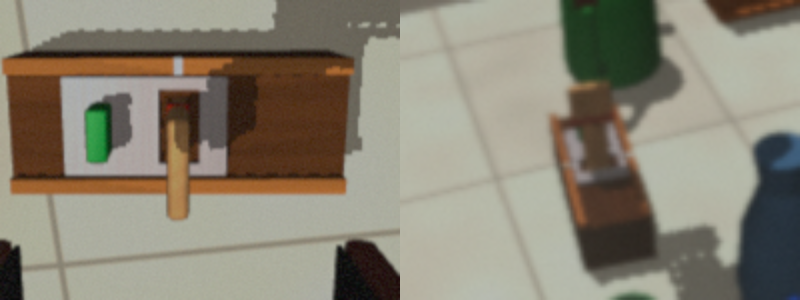

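The marker stands upright in the window. The window spans about u=160–198 in the crop, with the white line at 178. One numeric check of height and centring, then I'll hand in.

```bash
python3 - <<'E'
from workcell import *
from h import *
c=np.load("wrist6.npz");p=c["p"].astype(float);d=c["d"]; P=cloud(c,d)
r=(p[...,0]-p[...,2]>45)&(p[...,0]>150); r[:,:235]=0; r[:,262:]=0; r[:152]=0; r[212:]=0
q=P[r]; q=q[q[:,2]>.12]; print("head z",len(q),np.median(q,0))
g=p.mean(2); v=152
print(g[150:153,232:266].mean(0).astype(int).tolist()); print("line",g[133,240:258].astype(int).tolist())
E
```

```text
head z 335 [0.47784255 0.2409388  0.16969002]
[168, 165, 163, 167, 167, 169, 166, 92, 40, 46, 46, 44, 36, 38, 38, 44, 37, 39, 40, 41, 37, 32, 25, 29, 30, 33, 31, 51, 83, 88, 88, 87, 87, 87]
line [109, 106, 103, 105, 108, 105, 123, 166, 173, 175, 171, 137, 112, 104, 104, 105, 102, 102]
```

```bash
python3 -c "
from workcell import *
print(hand_in())"
```

```text
the job is handed in; nothing more can be done
None
```

I slid the shutter until its window was centred over the slot (within about 0.5 mm), then lowered the marker until it stood fully home, released it, and handed the job in at about 15 s; I planned the path clear of the vases, can, sprayer and pots but did not measure their positions afterwards.

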